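# Close the filler cap of the Brinell tester's power pack

## Task

The oil has been topped up: pick up the black filler cap with the yellow top and set it straight on the open filler neck of the power pack. Keeping it lightly pressed down, turn it backwards (anticlockwise from above) until it drops into the thread, then screw it clockwise fully home on its seal, stopping when it goes tight so as not to force it, and let go. Leave the other things on the bench where they are.

Things in the scene. Friction and masses are not known exactly. Their poses are not given: they have to be found in the camera images.
- cap: The filler cap: black plastic cup, yellow disc on top, 58 mm across, 24 mm high, 70 to 140 g, open side down on the blue mat. Origin: centre of its underside, z up. It hollows 11.5 mm deep, 49 mm wide. Four lugs inside the rim, 90 deg apart at angles not marked outside: 2.5 mm thick, undersides 2 mm above the cap's underside, reaching in to 41 mm across.
- mouth (a point): Centre of the filler neck's mouth, z up, on the neck's axis at the free top of its black rubber seal, 30 mm above the tank's lid. Steel neck 38 mm across, tapered at the top to 33 mm. Seal: 33 mm across, 2 mm proud of the steel rim, squeezes at 7 N per mm, then a hard stop: the cap's underside is then 13.5 mm below this point. Does not turn with the thread, whose starts are at unknown angles.
- neck_base (a point): Foot of the neck on the lid, 30 mm under the mouth. Thread outside the neck, 46 mm across: right-handed, four starts, 24 mm a turn. Landed lugs hold the cap's underside 4.5 (on a crest) to 10.5 mm below the mouth. Turned anticlockwise (up to 90 deg) it climbs to a crest, then falls 6 mm; 80 to 105 deg clockwise bring it home: the moment, till then under 0.15 N m, passes 0.2. Over 0.5 is forcing.
- power_pack: Hydraulic power pack, fixed: grey tank 214 x 304 x 135 mm, with a blue upright motor 94 mm across (top 300 mm high), valve block with gauge (top 246 mm high) and the filler neck on its lid. Origin: centre of its underside, x across the 214 mm, z up. In this frame, mm: neck axis (20, -80), motor (15, 85), gauge (-55, 15).
- mat: Blue square mat 110 x 110 x 3 mm, fixed flat on the bench; the cap lies on it. Origin: centre of its underside.
- oil_bottle: Yellow oil bottle with red cap, loose, 72 mm across, 190 mm high. Origin: centre of its underside. Leave alone.
- wrench: Loose steel wrench lying flat, about 180 mm long. Origin: under its middle. Leave alone.
- screwdriver: Loose screwdriver with red handle lying flat, about 200 mm long. Origin: under its middle. Leave alone.
- v_anvil: Loose dark steel V-anvil, 60 mm round foot, 30 mm high. Origin: centre of its underside. Leave alone.
- parts_dish: Small white ceramic dish, loose, 90 mm across, 28 mm high. Origin: centre of its underside. Leave alone.
- funnel: Orange funnel standing mouth down, loose, 100 mm across, 120 mm high. Origin: centre of its underside. Leave alone.
- block_case: Open wooden case, fixed, 90 x 130 x 22 mm, with two compartments holding the two test blocks. Origin: centre of its underside. Its place and the mat's are swapped at random.
- test_block_a: Round steel hardness test block in the case, loose, 54 mm across, 12 mm thick. Origin: centre of its underside. Leave alone.
- test_block_b: The second round steel test block in the case, same size and origin. Leave alone.

How it is judged:
By the outcome, as a careful person would: the job done as asked, in the order asked, and still so for the second after the job is handed in, with the robot touching nothing.
It also fails if it takes over 51 s, if anything falls off the work surface, if the arm or the gripper's body presses on something with over 40 N, if the wrist force passes 120 N, or if a joint passes its speed limit or range.

## Robot

A 6-joint arm with a two-finger parallel gripper is mounted at the origin on the work surface. World frame = base frame: x ahead of the robot, y to its left, z up, the work surface at z = 0. Lengths are in m, angles in rad, forces in N, time in s.
With the tool pointing down it reaches from about 0.25 to 0.775 m from the base axis. Payload 4 kg.
Tool frame: the origin (TCP) lies on the centre line of the jaws, within the pads' length; the fingertips stand 14 mm ahead of it and the grasp point (between the pads) lies 5 mm behind it (robot.tcp_to_tips is the distance from the TCP to the fingertips, in m); z points along the fingers, y is the line along which they close (so a half turn about z gives the same grasp; the last joint's range is limited). The gripper opens to 94 mm and grips with 3 to 60 N. Pads are 16 mm wide; open, the fingers measure 119 mm over their backs; the gripper's body (75 mm by 177 mm) begins 78 mm behind the grasp point.
Start: joints at [-0.103, 0.087, 1.371, -0, 1.684, -0.103], TCP at [0.55, -0, 0.22] pointing down, gripper open.
Joint ranges: [-3.1, 3.1], [-0.76, 2.03], [0.27, 2.55], [-1.08, 4.22], [0.17, 2.65], [-2.57, 2.57]. Speed limits (rad/s): [2.79, 2.79, 3.14, 3.14, 3.14, 3.14].

## Interface

Orientations are given as [roll, pitch, yaw] about the fixed x, y, z axes, in that order (R = Rz(yaw) Ry(pitch) Rx(roll)).
In Python, from bench import robot gives the robot as it stands.
- The arm moves only by the tool carry_out, never from a script. Its argument "increments" is a list of rows, each a list of 3 entries, a list of its own where there are three numbers: the closure in counts, from 0 (fully open) to 255 (shut), then the shift along the tool's x, y, z in mm, then the turn about the tool's z in degrees. In form: [[fingers, [dx, dy, dz], twist], ...]. A call has 1 to 8 rows; each row shifts and turns the commanded pose from where the row before left it, along the tool's axes as they then stand; what a row does not reach is not made up. A row lasts 1/10 s, in which the tool goes at most 50 mm and 8.59 degrees, less where a joint would pass 70% of its speed; a pose out of reach is approached as far as the arm can. A call with a gripper value outside its range is refused whole. The fingers move at their own pace and stop on an object; the grip force is fixed at half the most. Time passes only in rows, so rows that do not move let the fingers close. It gives the time, the measured TCP pose, the force, the opening and the grip force at its end, in the units of the state.
- robot.get_obs(): the state, without advancing time (a new reading comes with each control period).
- robot.snapshot(name): name is "scene" or "side" or "wrist"; returns the picture (400x640x3 uint8, blue, green, red); there is no depth.
- robot.get_calibration(name): a dict with "vfov" (degrees; the focal length in pixels is half the picture's height over the tangent of half this angle, whatever the lens; pixels are square), "cx", "cy" (the principal point, pixels), "k1" (the pictures are not rectified: a ray, as slopes to the right and down, at radius r is drawn at 1 + k1 r^2 times it, then the intrinsics apply), "T" (4x4, takes a point from camera to world coordinates). Camera axes: x right, y down, z forward; pixel columns grow to the right and rows downward; lengths in m; the calibration is good to about 2 mm. A picture is of the moment at which its call begins: read the wrist's pose just before it. get_calibration takes no time and is no camera call; for the wrist camera it gives the pose at the moment of the call.
- robot.close_job(): hands the job in; it is judged then, once.
The state is a dict: "time": time; "joint_positions": joint angles; "qvel": joint speeds; "joint_torque": joint torques, N m; "tool_pos": TCP position; "ee_rot": TCP orientation; "wrist_force": force on the tool from outside, world axes, zero at the start; "wrist_torque": the same for the moment, N m; "width": finger opening in m; "finger_force": force on a finger pad.
Only numpy, scipy, OpenCV 4.12 (cv2) and the standard library are available. Lean on these libraries where they do the work, as an engineer would, in place of code of your own. Each camera call takes 0.05 s, during which the arm holds its last target. There are 200 camera calls.

## Working session

There is one attempt and no reset: what is moved stays moved. The work goes in short steps, Python scripts to look and compute and a tool call to move; the robot and the scene stay as the last step left them, time stands still between calls to the robot, and variables do not carry over. Pictures are saved under pics/ and viewed, at most 10 in all, crops included, and the job is handed in when it is done.

Besides the shell and the picture viewer there is one more tool, called after "Call:" by a JSON object that holds its "method" and its "body". carry_out: Moves the arm, as the interface text tells. Its arguments: {"type":"object","properties":{"increments":{"type":"array","items":{"type":"array"}}},"required":["increments"]}

```bash
mkdir -p pics; cat > h.py <<'E'
import numpy as np, cv2
from bench import robot
def cam(n):
    c=robot.get_calibration(n); f=200/np.tan(np.radians(c['vfov'])/2)
    return c,f
def ray(n,uv,c=None):
    if c is None: c=robot.get_calibration(n)
    f=200/np.tan(np.radians(c['vfov'])/2)
    d=np.array([(uv[0]-c['cx'])/f,(uv[1]-c['cy'])/f]); s=d.copy()
    for _ in range(20): s=d/(1+c['k1']*(s@s))
    T=np.array(c['T']); v=T[:3,:3]@np.array([s[0],s[1],1]); return T[:3,3],v/np.linalg.norm(v)
def atz(n,uv,z,c=None):
    o,v=ray(n,uv,c); return o+v*(z-o[2])/v[2]
def proj(n,p,c=None):
    if c is None: c=robot.get_calibration(n)
    f=200/np.tan(np.radians(c['vfov'])/2)
    T=np.array(c['T']); q=T[:3,:3].T@(np.array(p)-T[:3,3]); s=q[:2]/q[2]; s=s*(1+c['k1']*(s@s)); return s*f+[c['cx'],c['cy']]
def tri(rs):
    A=np.zeros((3,3));b=np.zeros(3)
    for o,v in rs:
        P=np.eye(3)-np.outer(v,v);A+=P;b+=P@o
    x=np.linalg.solve(A,b); return x,[np.linalg.norm((np.eye(3)-np.outer(v,v))@(x-o)) for o,v in rs]
E
python3 - <<'E'
from h import *
for n in ['scene','side','wrist']:
    c=robot.get_calibration(n); print(n,c['vfov'],c['cx'],c['cy'],c['k1'],np.round(c['T'],3).tolist())
    cv2.imwrite(f'pics/{n}0.png',robot.snapshot(n))
o=robot.get_obs();print(o)
E
```

```text
scene 50.03898578677177 320.82289984627874 194.77557835691923 -0.09308317961804512 [[-0.281, 0.713, -0.642, 1.363], [0.959, 0.195, -0.203, 0.266], [-0.02, -0.673, -0.739, 1.037], [0.0, 0.0, 0.0, 1.0]]
side 44.53832056489915 327.86960125076473 200.30407520374118 -0.10117619954964939 [[0.936, -0.256, 0.242, 0.293], [-0.352, -0.692, 0.63, -0.787], [0.006, -0.675, -0.738, 1.076], [0.0, 0.0, 0.0, 1.0]]
wrist 68.0786729026261 320.59357348200933 196.73277199706018 -0.05504610386759097 [[1.0, 0.001, -0.002, 0.551], [0.0, -0.971, -0.239, 0.069], [-0.002, 0.239, -0.971, 0.383], [0.0, 0.0, 0.0, 1.0]]
{'time': 0.15, 'joint_positions': array([-1.03085011e-01,  8.78117999e-02,  1.37189045e+00, -1.88802729e-05,
        1.68358438e+00, -1.03102201e-01]), 'qvel': array([ 0.00252787, -0.00172074, -0.00570184,  0.00128844, -0.00068655,
       -0.00059334]), 'joint_torque': array([ 1.24418581e-03, -3.40636396e+01, -3.02795255e+01,  7.18983379e-02,
        3.04441026e-02, -1.11468453e-04]), 'tool_pos': array([5.49611204e-01, 3.74974917e-05, 2.18566948e-01]), 'ee_rot': array([-3.13990574e+00, -1.55679044e-04,  1.57081128e+00]), 'wrist_force': array([0.17349315, 0.29359329, 0.2727521 ]), 'wrist_torque': array([-0.04778732,  0.01507327, -0.0345465 ]), 'finger_force': 0.0, 'width': 0.09380979097946159}
```

View pics/scene0.png

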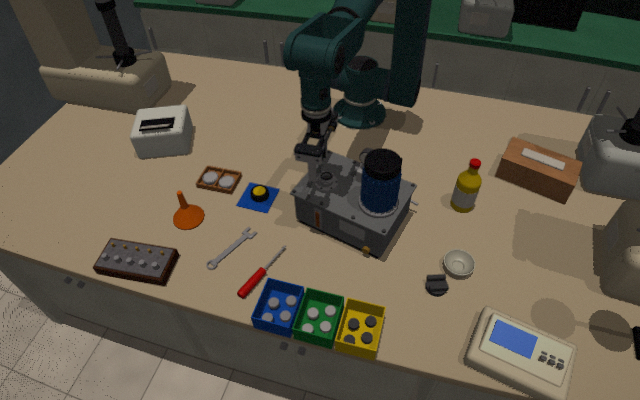

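View pics/side0.png

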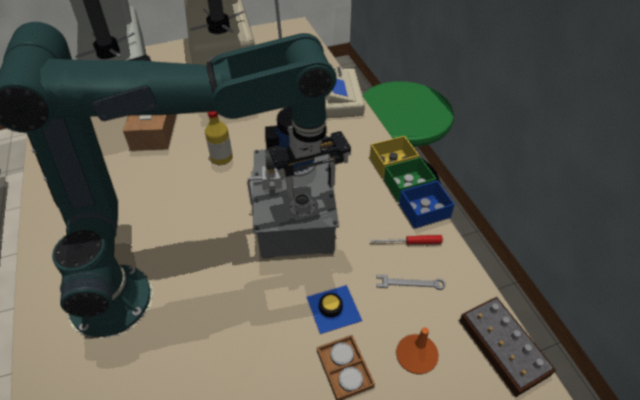

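Scene: cap's yellow top is near (260,191) on the mat, and the neck near (326,178). Side: cap near (331,304), neck near (302,201). Next I'll triangulate both.

```bash
python3 - <<'E'
from h import *
def yel(f,c,r=25):
    im=cv2.cvtColor(cv2.imread(f),cv2.COLOR_BGR2HSV); m=cv2.inRange(im,(18,100,80),(38,255,255))
    k=np.zeros_like(m);cv2.circle(k,c,r,255,-1);ys,xs=np.nonzero(m&k);return np.array([xs.mean(),ys.mean()]),len(xs)
a,na=yel('pics/scene0.png',(260,193));b,nb=yel('pics/side0.png',(331,303));print(a,na,b,nb)
print(tri([ray('scene',a),ray('side',b)]))
print('neck',tri([ray('scene',(326,176)),ray('side',(302,200))]))
a=cv2.resize(cv2.imread('pics/scene0.png')[110:260,240:440],None,fx=2.6,fy=2.6,interpolation=2)
b=cv2.resize(cv2.imread('pics/side0.png')[130:260,240:350],None,fx=2.3,fy=2.3,interpolation=2)
w=cv2.imread('pics/wrist0.png')[:,:]
w=cv2.resize(w,None,fx=.5,fy=.5)
c=np.zeros((600,800,3),np.uint8);c[:390,:520]=a;c[:b.shape[0],530:530+b.shape[1]]=b;c[395:595,:320]=w
cv2.imwrite('pics/c1.png',c)
E
```

```text
[258.70707071 190.39393939] 99 [330.55868545 302.3286385 ] 213
(array([ 0.52263899, -0.21151649,  0.02861761]), [np.float64(0.0010398645684953853), np.float64(0.0010398645684953785)])
neck (array([0.53062902, 0.01801509, 0.16220448]), [np.float64(0.0015439829272884409), np.float64(0.0015439829272883912)])
```

View pics/c1.png

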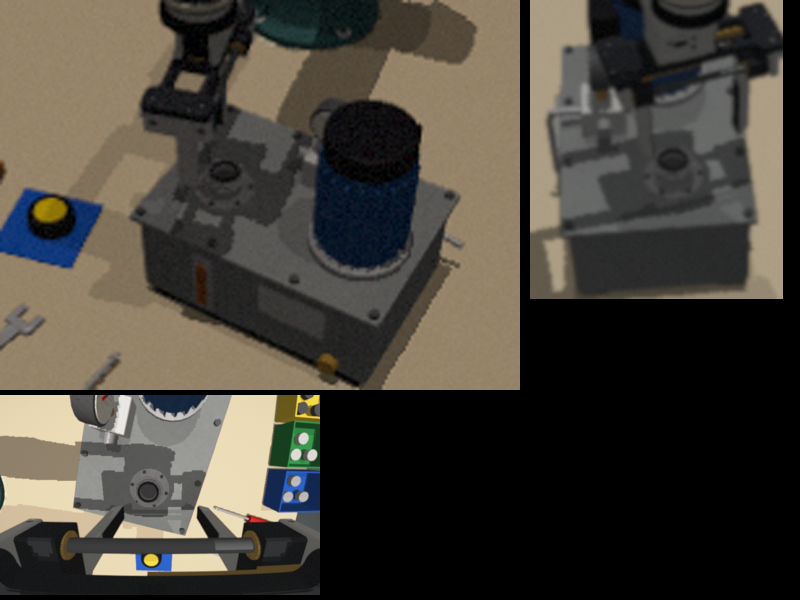

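The neck is at about (0.530, 0.018, 0.162) and the cap top at (0.523, -0.2115, 0.029). Both fit the stated heights (0.165 and 0.027). I'll go above the cap.

Call:
{"method": "carry_out", "body": {"increments": [[0,[-35,-5,0],0],[0,[-35,-5,0],0],[0,[-35,-5,0],0],[0,[-35,-5,0],0],[0,[-35,-4,0],0],[0,[-36.5,-3.5,40],0],[0,[0,0,40],0],[0,[0,0,0],0]]}}

```text
time: 0.95
tool_pos: [0.5184, -0.2075, 0.1352]
ee_rot: [-3.129, -0.007, 1.569]
wrist_force: [-0.6, 0.8, -0.6]
width: 0.0937
finger_force: 0.0
```

```bash
python3 - <<'E'
from h import *
o=robot.get_obs();print(o['time'],o['tool_pos'],o['ee_rot'],o['wrist_force'],o['wrist_torque'])
c=robot.get_calibration('wrist');im=robot.snapshot('wrist');cv2.imwrite('pics/w1.png',im)
m=cv2.inRange(cv2.cvtColor(im,cv2.COLOR_BGR2HSV),(18,120,80),(38,255,255))
n,l,s,ce=cv2.connectedComponentsWithStats(m)
for i in range(1,n):
    if s[i,4]>300: print(s[i],ce[i],atz('wrist',ce[i],.027,c))
E
```

```text
0.95 [ 0.5183666  -0.20753517  0.13520052] [-3.12860167 -0.00696251  1.56871837] [-0.5862857   0.81920427 -0.59213322] [0.0223799  0.02453894 0.02774354]
[ 306  183   43   43 1417] [326.81016231 204.05363444] [ 0.52373931 -0.21236696  0.027     ]
```

View pics/w1.png

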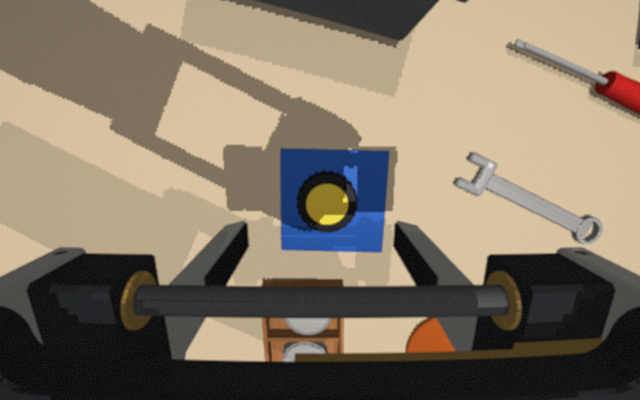

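Wrist view: the cap's yellow disc is at (327,204) between the open fingers, which puts it at (0.5237, -0.2124). The way down is clear.

Call:
{"method": "carry_out", "body": {"increments": [[0,[-1,1.2,30],0],[0,[0,0,30],0],[0,[0,0,25],0],[0,[0,0,15],0],[0,[0,0,10],0],[0,[0,0,0],0],[0,[0,0,0],0]]}}

```text
time: 1.7
tool_pos: [0.5251, -0.21, 0.0342]
ee_rot: [3.139, 0.001, 1.571]
wrist_force: [0.0, -0.4, 0.1]
width: 0.0939
finger_force: 0.0
```

Call:
{"method": "carry_out", "body": {"increments": [[0,[-1.5,-0.5,8],0],[0,[0,0,4],0],[0,[0,0,0],0],[0,[0,0,0],0]]}}

```text
time: 2.1
tool_pos: [0.5234, -0.2112, 0.0206]
ee_rot: [-3.141, -0.0, 1.571]
wrist_force: [-0.3, 0.9, -0.8]
width: 0.0939
finger_force: 0.0
```

```bash
python3 - <<'E'
from h import *
o=robot.get_obs();print(o['time'],o['tool_pos'],o['ee_rot'],o['wrist_force'],o['wrist_torque'],o['qvel'])
E
```

```text
2.1 [ 0.52341225 -0.21117317  0.02057562] [-3.14146811e+00 -9.56066978e-05  1.57065636e+00] [-0.25161971  0.93609561 -0.77335336] [-0.03510754  0.04259664  0.01451966] [-0.00128813 -0.00344454 -0.00783722 -0.00115466 -0.00111959 -0.00142863]
```

Call:
{"method": "carry_out", "body": {"increments": [[0,[-1,0,0],0],[255,[0,0,0],0],[255,[0,0,0],0],[255,[0,0,0],0],[255,[0,0,0],0],[255,[0,0,0],0],[255,[0,0,0],0],[255,[0,0,0],0]]}}

```text
time: 2.9
tool_pos: [0.5235, -0.2121, 0.0206]
ee_rot: [-3.142, -0.0, 1.571]
wrist_force: [0.6, 1.5, 0.6]
width: 0.0577
finger_force: 30.0
```

Call:
{"method": "carry_out", "body": {"increments": [[255,[0,0,-20],0],[255,[0,0,-45],0],[255,[0,0,-45],0],[255,[0,0,-45],0],[255,[20,0,-45],0],[255,[40,0,-10],0],[255,[40,0,0],0],[255,[20,0,0],0]]}}

```text
time: 3.7
tool_pos: [0.5236, -0.0896, 0.2316]
ee_rot: [3.14, -0.001, 1.573]
wrist_force: [0.0, -0.7, -0.6]
width: 0.0578
finger_force: 30.0
```

Call:
{"method": "carry_out", "body": {"increments": [[255,[0,0,0],0],[255,[0,0,0],0],[255,[0,0,0],0],[255,[0,0,0],0]]}}

```text
time: 4.1
tool_pos: [0.5234, -0.0932, 0.2302]
ee_rot: [-3.141, 0.0, 1.569]
wrist_force: [-0.1, 0.0, -1.4]
width: 0.0575
finger_force: 30.0
```

```bash
python3 - <<'E'
from h import *
o=robot.get_obs();print(o['time'],o['tool_pos'],o['ee_rot'],o['wrist_force'],o['wrist_torque'],o['width'])
c=robot.get_calibration('wrist');im=robot.snapshot('wrist');cv2.imwrite('pics/w2.png',im);np.save('w2.npy',c,allow_pickle=True)
u=proj('wrist',(.5306,.018,.163),c);print(u)
x,y=u.astype(int)
cr=im[max(0,y-75):y+75,x-75:x+75];y0=max(0,y-75);print(x-75,y0)
out=np.zeros((600,800,3),np.uint8)
b=cv2.resize(cr,None,fx=3,fy=3,interpolation=2);out[:b.shape[0],:450]=b
out[:200,470:790]=cv2.resize(im,(320,200))
cv2.imwrite('pics/c2.png',out)
E
```

```text
4.1 [ 0.52340986 -0.09324222  0.23022393] [-3.14097498e+00  1.15598223e-04  1.56915118e+00] [-0.06946457  0.02862733 -1.41280811] [ 0.00789272  0.03984645 -0.01357831] 0.05752440665477523
[329.04798821  65.10217745]
254 0
```

View pics/c2.png

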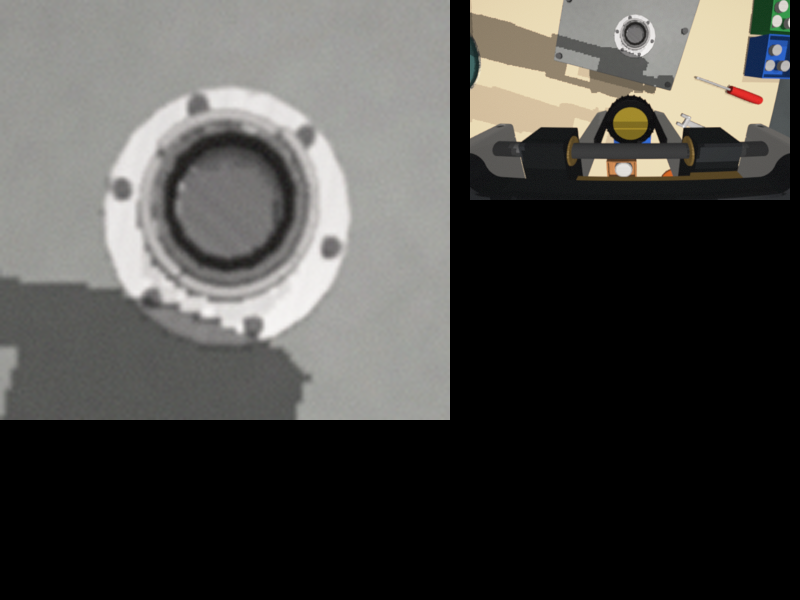

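The black seal ring is centred at about (330.7, 67.0) in the wrist picture, and the held cap's yellow disc at about (322,240). I'll refine both and triangulate with the first wrist picture.

```bash
python3 - <<'E'
from h import *
c2=np.load('w2.npy',allow_pickle=True).item()
c0=dict(c2); c0['T']=[[1,.001,-.002,.551],[0,-.971,-.239,.069],[-.002,.239,-.971,.383],[0,0,0,1]]
# exact T0: same camera-to-tool transform, start pose
from scipy.spatial.transform import Rotation as R
def P(p,e):
    T=np.eye(4);T[:3,:3]=R.from_euler('xyz',e).as_matrix();T[:3,3]=p;return T
X=np.linalg.inv(P([.52340986,-.09324222,.23022393],[-3.14097498,1.156e-4,1.56915118]))@np.array(c2['T'])
c0['T']=P([.549611204,3.7e-5,.218566948],[-3.13990574,-1.557e-4,1.57081128])@X
res=[]
for f,c,g,thr in [('w2',c2,(330.7,67),75),('wrist0',c0,(296,190),75)]:
    im=cv2.cvtColor(cv2.imread(f'pics/{f}.png'),cv2.COLOR_BGR2GRAY)
    k=np.zeros_like(im);cv2.circle(k,(round(g[0]),round(g[1])),28,255,-1)
    for thr in (55,70,85):
        m=((im<thr)*255).astype(np.uint8)&k
        cn,_=cv2.findContours(m,cv2.RETR_EXTERNAL,cv2.CHAIN_APPROX_NONE)
        q=max(cn,key=len)
        e=cv2.fitEllipse(cv2.convexHull(q)); print(f,thr,e,atz('wrist',e[0],.165,c))
        if thr==70: res.append(ray('wrist',e[0],c))
print(tri(res))
im=cv2.imread('pics/w2.png');m=cv2.inRange(cv2.cvtColor(im,cv2.COLOR_BGR2HSV),(18,100,50),(38,255,255))
n,l,s,ce=cv2.connectedComponentsWithStats(m)
for i in range(1,n):
    if s[i,4]>500:
        x,y,w,h=s[i][:4];print(s[i],atz('wrist',(x+w/2,y+h/2),.2302+.0064,c2))
E
```

```text
w2 55 ((329.9244079589844, 66.64295196533203), (42.46402359008789, 45.337398529052734), 3.972630023956299) [0.53118996 0.01656908 0.165     ]
w2 70 ((329.960205078125, 66.65154266357422), (43.61607360839844, 45.922183990478516), 3.3036859035491943) [0.53121608 0.01656314 0.165     ]
w2 85 ((329.9602355957031, 66.63458251953125), (44.065128326416016, 47.09034729003906), 2.978062868118286) [0.53121605 0.01657487 0.165     ]
wrist0 55 ((295.981201171875, 193.5162811279297), (41.04225540161133, 42.16646957397461), 97.06754302978516) [0.53171958 0.01758581 0.165     ]
wrist0 70 ((295.9353942871094, 193.611572265625), (41.69845199584961, 43.31869125366211), 101.91621398925781) [0.53168338 0.01751162 0.165     ]
wrist0 85 ((296.1991882324219, 193.6627655029297), (42.988094329833984, 45.04098129272461), 113.2052001953125) [0.53188268 0.01747185 0.165     ]
(array([0.53137967, 0.01696811, 0.16257881]), [np.float64(9.60732580211341e-05), np.float64(9.60732580209122e-05)])
[ 285  214   72   66 3724] [ 0.52449468 -0.09324679  0.2366    ]
[193 272  25  60 769] [ 0.45347948 -0.12995855  0.2366    ]
[425 272  25  60 782] [ 0.59602979 -0.1301445   0.2366    ]
[ 213  342  331   20 3271] [ 0.56154204 -0.1667527   0.2366    ]
```

Call:
{"method": "carry_out", "body": {"increments": [[255,[20,2,0],0],[255,[35,2,0],0],[255,[35,3,0],0],[255,[20,0,10],0],[255,[0,0,20],0],[255,[0,0,12],0],[255,[0,0,0],0],[255,[0,0,0],0]]}}

```text
time: 4.95
tool_pos: [0.5305, 0.0171, 0.1886]
ee_rot: [-3.141, 0.0, 1.569]
wrist_force: [1.5, 0.9, -0.9]
width: 0.0576
finger_force: 30.0
```

Call:
{"method": "carry_out", "body": {"increments": [[255,[0,0,0],0],[255,[0,0,0],0],[255,[0,0,0],0]]}}

```text
time: 5.25
tool_pos: [0.5309, 0.0176, 0.1895]
ee_rot: [3.14, 0.0, 1.57]
wrist_force: [0.1, -0.5, -0.2]
width: 0.0578
finger_force: 30.0
```

```bash
python3 - <<'E'
from h import *
o=robot.get_obs();print(o['time'],o['tool_pos'],o['ee_rot'],o['wrist_force'],o['wrist_torque'],o['width'],o['joint_positions'])
E
```

```text
5.25 [0.53088925 0.01755436 0.18946206] [3.14004690e+00 1.04314051e-04 1.57031127e+00] [ 0.05663693 -0.48580062 -0.21593649] [-0.01954252  0.02320059 -0.03740231] 0.057769804921698434 [-7.37098788e-02  5.19634325e-02  1.46745013e+00  9.06348954e-06
  1.62062985e+00 -7.32244397e-02]
```

Call:
{"method": "carry_out", "body": {"increments": [[255,[-0.5,-0.3,4],0],[255,[0,0,4],0],[255,[0,0,2],0],[255,[0,0,0],0],[255,[0,0,0],0]]}}

```text
time: 5.75
tool_pos: [0.5301, 0.0174, 0.1785]
ee_rot: [-3.141, -0.0, 1.571]
wrist_force: [-0.2, 0.1, -0.8]
width: 0.0578
finger_force: 30.0
```

Call:
{"method": "carry_out", "body": {"increments": [[255,[0,0,1],0],[255,[0,0,1],0],[255,[0,0,0],0],[255,[0,0,0],0]]}}

```text
time: 6.15
tool_pos: [0.5304, 0.0174, 0.1776]
ee_rot: [3.14, 0.0, 1.571]
wrist_force: [-1.3, 0.0, 3.6]
width: 0.0579
finger_force: 30.0
```

Call:
{"method": "carry_out", "body": {"increments": [[255,[0,0,1],0],[255,[0,0,0],0],[255,[0,0,0],0]]}}

```text
time: 6.45
tool_pos: [0.5305, 0.0174, 0.1773]
ee_rot: [3.14, 0.0, 1.571]
wrist_force: [-2.7, -0.5, 8.0]
width: 0.0578
finger_force: 30.0
```

```bash
cat > s.py <<'E'
from h import *
o=robot.get_obs();print(o['time'],o['tool_pos'].round(4),o['ee_rot'].round(4),'F',o['wrist_force'].round(2),'M',o['wrist_torque'].round(3),o['width'].round(4),o['joint_positions'].round(2)[5])
E
python3 s.py
```

```text
Traceback (most recent call last):
  File "s.py", line 2, in <module>
    o=robot.get_obs();print(o['time'],o['tool_pos'].round(4),o['ee_rot'].round(4),'F',o['wrist_force'].round(2),'M',o['wrist_torque'].round(3),o['width'].round(4),o['joint_positions'].round(2)[5])
                                                                                                                                               ^^^^^^^^^^^^^^^^
AttributeError: 'float' object has no attribute 'round'
```

Call:
{"method": "carry_out", "body": {"increments": [[255,[0,0,0],-4],[255,[0,0,0],-4],[255,[0,0,0],-4],[255,[0,0,0],0]]}}

```text
time: 6.85
tool_pos: [0.5299, 0.0174, 0.1746]
ee_rot: [-3.14, -0.0, 1.78]
wrist_force: [0.4, 0.4, -1.4]
width: 0.058
finger_force: 30.0
```

```bash
sed -i "s/o\['width'\].round(4)/round(o['width'],4)/" s.py; python3 s.py
```

```text
6.85 [0.5299 0.0174 0.1746] [-3.1405e+00 -4.0000e-04  1.7800e+00] F [ 0.43  0.36 -1.43] M [0.013 0.017 0.006] 0.058 -0.28
```

Call:
{"method": "carry_out", "body": {"increments": [[255,[0,0,1],0],[255,[0,0,1],0],[255,[0,0,1],0],[255,[0,0,0],0],[255,[0,0,0],0]]}}

```text
time: 7.35
tool_pos: [0.5302, 0.0174, 0.1728]
ee_rot: [3.141, 0.0, 1.78]
wrist_force: [-0.2, -0.3, 1.2]
width: 0.0577
finger_force: 30.0
```

```bash
python3 s.py
```

```text
7.35 [0.5302 0.0174 0.1728] [3.1414e+00 1.0000e-04 1.7800e+00] F [-0.22 -0.28  1.21] M [ 0.05   0.104 -0.002] 0.0577 -0.28
```

Call:
{"method": "carry_out", "body": {"increments": [[255,[0,0,1],0],[255,[0,0,0],0],[255,[0,0,0],0]]}}

```text
time: 7.65
tool_pos: [0.5303, 0.0174, 0.1726]
ee_rot: [3.141, 0.0, 1.78]
wrist_force: [-2.7, -0.3, 6.4]
width: 0.0577
finger_force: 30.0
```

```bash
python3 s.py
```

```text
7.65 [0.5303 0.0174 0.1726] [3.1407e+00 3.0000e-04 1.7802e+00] F [-2.65 -0.31  6.36] M [0.002 0.48  0.007] 0.0577 -0.28
```

Call:
{"method": "carry_out", "body": {"increments": [[255,[0,0,0.3],5],[255,[0,0,0.3],5],[255,[0,0,0.3],5],[255,[0,0,0.3],5],[255,[0,0,0.3],5],[255,[0,0,0.3],5],[255,[0,0,0],0]]}}

```text
time: 8.35
tool_pos: [0.531, 0.0169, 0.1708]
ee_rot: [3.139, -0.0, 1.256]
wrist_force: [-0.5, -1.0, 5.4]
width: 0.0576
finger_force: 30.0
```

```bash
python3 s.py
```

```text
8.35 [0.531  0.0169 0.1708] [ 3.1389e+00 -1.0000e-04  1.2563e+00] F [-0.48 -1.02  5.4 ] M [-0.139  0.137 -0.071] 0.0576 0.24
```

Call:
{"method": "carry_out", "body": {"increments": [[255,[0,0,0.3],5],[255,[0,0,0.3],5],[255,[0,0,0.3],5],[255,[0,0,0.3],5],[255,[0,0,0],0]]}}

```text
time: 8.85
tool_pos: [0.531, 0.0171, 0.1699]
ee_rot: [3.139, -0.001, 0.908]
wrist_force: [-0.8, -1.1, 5.9]
width: 0.0573
finger_force: 30.0
```

```bash
python3 s.py
```

```text
8.85 [0.531  0.0171 0.1699] [ 3.139e+00 -1.300e-03  9.081e-01] F [-0.84 -1.11  5.85] M [-0.137  0.253 -0.002] 0.0573 0.59
```

Call:
{"method": "carry_out", "body": {"increments": [[255,[0,0,0.3],5],[255,[0,0,0.3],5],[255,[0,0,0.2],5],[255,[0,0,0],0]]}}

```text
time: 9.25
tool_pos: [0.5313, 0.0172, 0.1697]
ee_rot: [3.139, -0.003, 0.646]
wrist_force: [-0.8, -1.6, 8.1]
width: 0.0577
finger_force: 30.0
```

```bash
python3 s.py
```

```text
9.25 [0.5313 0.0172 0.1697] [ 3.1389e+00 -2.8000e-03  6.4630e-01] F [-0.79 -1.6   8.14] M [-0.026  0.311 -0.055] 0.0577 0.85
```

Call:
{"method": "carry_out", "body": {"increments": [[255,[0,0,0.1],5],[255,[0,0,0.1],5],[255,[0,0,0],0],[255,[0,0,0],0]]}}

```text
time: 9.65
tool_pos: [0.5313, 0.0172, 0.1695]
ee_rot: [3.139, -0.003, 0.473]
wrist_force: [-0.9, 0.1, 7.4]
width: 0.0577
finger_force: 30.0
```

```bash
python3 s.py
```

```text
9.65 [0.5313 0.0172 0.1695] [ 3.1394 -0.0034  0.4731] F [-0.88  0.11  7.37] M [-0.113  0.273 -0.081] 0.0577 1.02
```

Call:
{"method": "carry_out", "body": {"increments": [[255,[0,0,0],4],[255,[0,0,0],4],[255,[0,0,0],0],[255,[0,0,0],0]]}}

```text
time: 10.05
tool_pos: [0.5312, 0.0172, 0.1692]
ee_rot: [3.14, -0.003, 0.333]
wrist_force: [-1.0, -0.8, 7.0]
width: 0.0578
finger_force: 30.0
```

```bash
python3 s.py
```

```text
10.05 [0.5312 0.0172 0.1692] [ 3.1401 -0.0033  0.3334] F [-1.04 -0.83  7.02] M [-0.053  0.226 -0.053] 0.0578 1.16
```

Call:
{"method": "carry_out", "body": {"increments": [[255,[0,0,0],4],[255,[0,0,0],4],[255,[0,0,0],0]]}}

```text
time: 10.35
tool_pos: [0.531, 0.0171, 0.1691]
ee_rot: [3.14, -0.003, 0.193]
wrist_force: [-1.5, -2.1, 7.1]
width: 0.0578
finger_force: 30.0
```

```bash
python3 s.py
```

```text
10.35 [0.531  0.0171 0.1691] [ 3.1403e+00 -2.9000e-03  1.9290e-01] F [-1.53 -2.1   7.09] M [-0.094  0.271 -0.131] 0.0578 1.3
```

Call:
{"method": "carry_out", "body": {"increments": [[255,[0,0,0],3],[255,[0,0,0],3],[255,[0,0,0],0]]}}

```text
time: 10.65
tool_pos: [0.531, 0.017, 0.169]
ee_rot: [3.14, -0.003, 0.089]
wrist_force: [-2.0, -1.1, 6.8]
width: 0.0575
finger_force: 30.0
```

```bash
python3 s.py;python3 s.py
```

```text
10.65 [0.531 0.017 0.169] [ 3.1403e+00 -2.8000e-03  8.9200e-02] F [-1.99 -1.13  6.76] M [-0.125  0.313  0.118] 0.0575 1.41
10.65 [0.531 0.017 0.169] [ 3.1403e+00 -2.8000e-03  8.9200e-02] F [-1.99 -1.13  6.76] M [-0.125  0.313  0.118] 0.0575 1.41
```

Call:
{"method": "carry_out", "body": {"increments": [[255,[0,0,0],2],[255,[0,0,0],0]]}}

```text
time: 10.85
tool_pos: [0.531, 0.017, 0.1691]
ee_rot: [3.14, -0.003, 0.055]
wrist_force: [-1.4, -2.0, 6.4]
width: 0.0573
finger_force: 30.0
```

```bash
python3 s.py
```

```text
10.85 [0.531  0.017  0.1691] [ 3.1404e+00 -2.9000e-03  5.5300e-02] F [-1.37 -1.99  6.43] M [-0.172  0.265  0.409] 0.0573 1.44
```

The moment jumped to 0.41 N·m at about 99° clockwise with the height steady, so the cap is home. I'll let go and rise.

Call:
{"method": "carry_out", "body": {"increments": [[0,[0,0,0],0],[0,[0,0,0],0],[0,[0,0,0],0],[0,[0,0,0],0],[0,[0,0,0],0],[0,[0,0,0],0]]}}

```text
time: 11.45
tool_pos: [0.5301, 0.0174, 0.1674]
ee_rot: [-3.141, 0.0, 0.053]
wrist_force: [-0.1, -0.8, -0.3]
width: 0.094
finger_force: 0.0
```

Call:
{"method": "carry_out", "body": {"increments": [[0,[0,0,-10],0],[0,[0,0,-25],0],[0,[0,0,-30],0],[0,[0,0,-30],0],[0,[0,0,-20],0],[0,[0,0,0],0],[0,[0,0,0],0]]}}

```text
time: 12.15
tool_pos: [0.5303, 0.0174, 0.2829]
ee_rot: [3.141, -0.001, 0.052]
wrist_force: [-0.0, -0.1, -0.5]
width: 0.0939
finger_force: 0.0
```

```bash
python3 s.py; python3 - <<'E'
from h import *
c=robot.get_calibration('wrist');im=robot.snapshot('wrist');cv2.imwrite('pics/w3.png',im)
s=robot.snapshot('side');sc=robot.snapshot('scene')
out=np.zeros((600,800,3),np.uint8);out[:250,:400]=cv2.resize(im,(400,250))
out[:400,410:790]=cv2.resize(s[140:280,240:373],(380,400),interpolation=2)
out[260:600,:400]=cv2.resize(sc[130:232,260:380],(400,340),interpolation=2)
cv2.imwrite('pics/c3.png',out)
a=[]
for n,i,g in(('scene',sc,(326,175)),('side',s,(302,198)),('wrist',im,None)):
    m=cv2.inRange(cv2.cvtColor(i,cv2.COLOR_BGR2HSV),(18,110,50),(38,255,255))
    g=g or tuple(int(v) for v in proj('wrist',(.531,.017,.175),c))
    k=np.zeros_like(m);cv2.circle(k,g,20 if n!='wrist' else 50,255,-1);ys,xs=np.nonzero(m&k);uv=np.array([xs.mean(),ys.mean()]);print(n,uv,len(xs));a.append(ray(n,uv,c if n=='wrist' else None))
print(tri(a))
E
```

```text
12.15 [0.5303 0.0174 0.2829] [ 3.1415e+00 -9.0000e-04  5.2400e-02] F [-0.01 -0.08 -0.52] M [0.039 0.063 0.016] 0.0939 1.44
scene [325.53043478 172.72173913] 115
side [302.08641975 195.52469136] 162
wrist [321.00333556 197.95130087] 1499
(array([0.53231583, 0.01748074, 0.17777086]), [np.float64(0.001095070679383328), np.float64(0.0003043869607681977), np.float64(0.0008129836261526484)])
```

View pics/c3.png

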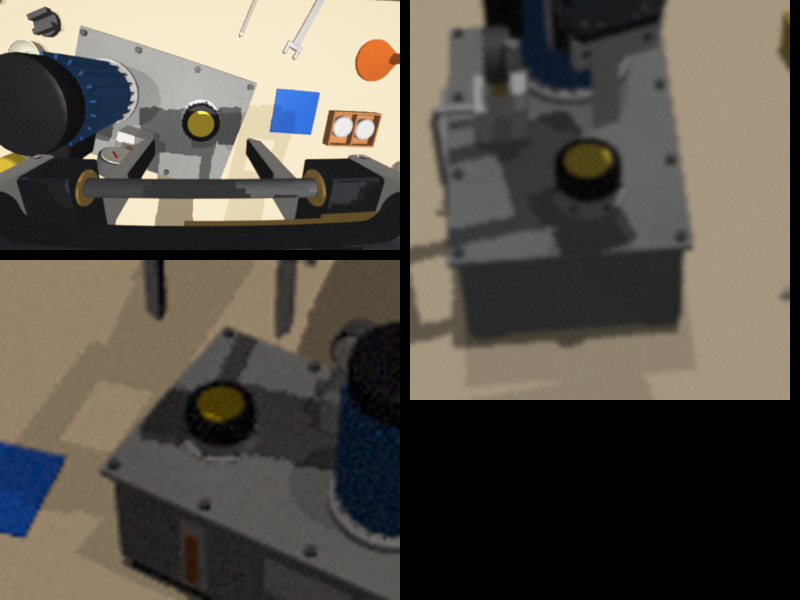

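The cap sits level on the neck. Its top measures 0.178 m against 0.1755 expected, and these cameras also read the cap 1.6 mm high on the mat. The gripper is clear and the other things are where they were.

```bash
python3 -c "
from bench import robot
print(robot.close_job())"
```

```text
the job is handed in; nothing more can be done
None
```

The filler cap is on the neck: it dropped into the thread within 12° anticlockwise, then went tight at 0.41 N·m after about 99° clockwise. I let go and handed the job in at about 12 s, with nothing else touched.

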